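# Put the dried nail-care things back on the bamboo tiers

## Robot

A 6-joint arm with a two-finger parallel gripper is mounted at the origin on the work surface. World frame = base frame: x ahead of the robot, y to its left, z up, the work surface at z = 0. Lengths are in mm, angles in rad, forces in N, time in s.
With the tool pointing down it reaches from about 350 to 775 mm from the base axis. Payload 7.3 kg.
Tool frame: the origin (TCP) lies at the very end of the fingers, on their centre line; the grasp point (between the pads) lies 19 mm behind it; z points along the fingers, y is the line along which they close (so a half turn about z gives the same grasp; the last joint's range is limited). The gripper opens to 92 mm and grips with 3 to 60 N. Pads are 19 mm wide; open, the fingers measure 130 mm over their backs; the gripper's body (75 mm by 190 mm) begins 47 mm behind the grasp point.
Start: joints at [-0.146, 0.342, 1.524, -0, 1.275, -0.146], TCP at [525.019, 0.019, 226.741] pointing down, gripper open.
Joint ranges: [-2.53, 2.53], [-0.77, 2.02], [0.04, 2.7], [-1, 4.14], [0.28, 2.66], [-3.11, 3.11]. Speed limits (rad/s): [2.57, 2.57, 3.14, 3.14, 3.14, 3.14].

## Interface

Orientations are given as [roll, pitch, yaw] about the fixed x, y, z axes, in that order (R = Rz(yaw) Ry(pitch) Rx(roll)).
In Python, from plant import get_obs, vision, workorder gives the robot as it stands.
- The arm moves only by the shell command python3 -m pendant 'ROWS' [OPENING]. ROWS is a JSON object of lists of equal length, an entry for each row: "dp": the shift along the tool's x, y, z in m, a list of three; "rotation": the turn, a rotation vector about the tool's x, y, z in rad, a list of three. A call has 1 to 8 rows; each row is the pose to reach, as a shift and turn from the pose commanded when the call began, along the tool's axes at that moment; what a row does not reach only later rows make up. A row lasts 1/8 s, in which the tool goes at most 62.5 mm and 10.7 degrees, less where a joint would pass 70% of its speed; a pose out of reach is approached as far as the arm can. A call with a gripper value outside its range is refused whole. OPENING is the finger opening in m, from 0 to 0.0918, set as the call begins (- or left out, the last holds). The fingers move at their own pace and stop on an object; the grip force is fixed at half the most. Time passes only in rows, so rows that repeat a pose let the fingers close. It gives the time, the measured TCP pose, the force, the opening and the grip force at its end, in the units of the state.
- get_obs(): the state, without advancing time (a new reading comes with each control period).
- vision.capture(name): name is "scene" or "side" or "wrist"; returns a dict with "pixels" (480x640x3 uint8, red, green, blue), "vfov" (degrees; the focal length in pixels is half the picture's height over the tangent of half this angle, whatever the lens; pixels are square), "cx", "cy" (the principal point, pixels), "dist" ([k1, k2, p1, p2, k3] as OpenCV has them; the pictures are not rectified), "pose" (4x4, takes a point from camera to world coordinates); the wrist camera has in their place "T_tool_cam" (4x4, takes a point from camera to tool coordinates, whose origin is the TCP and whose axes are the flange's). Camera axes: x right, y up, looking along -z (the intrinsics and any distortion apply to the point x, -y, -z); pixel columns grow to the right and rows downward; lengths in mm; the calibration is good to about 2 mm. A picture is of the moment at which its call begins: read the wrist's pose just before it. There is no depth.
- workorder.close_job(): hands the job in; it is judged then, once.
The state is a dict: "time": time; "joint_positions": joint angles; "dq": joint speeds; "tau": joint torques, N m; "tool_pos": TCP position; "tcp_rot": TCP orientation; "contact_force": force on the tool from outside, world axes, zero at the start; "moment": the same for the moment, N m; "grip_width": finger opening in mm; "finger_force": force on a finger pad.
Only numpy, scipy, OpenCV 4.12 (cv2) and the standard library are available. Lean on these libraries where they do the work, as an engineer would, in place of code of your own. Each camera call takes 0.05 s, during which the arm holds its last target. There are 200 camera calls.

## Task

The washed things have dried on the dark grey stone pad; put them back on the two bamboo tiers. On the upper tier stand the glass swab jar upright in the gap between the amber bottle and the plant pot, clear of both and set down gently because it is glass, and lay the hair clip flat on the middle of the jar's lid. In the open front part of the lower tier lay the nail file and the nail brush (bristles down) flat and lengthwise from front to back, so that the row reads cup, file, brush, cream tin, with the file next to the cup and the brush next to the tin; leave the cup, the tin, the bottle and the pot where they stand.

Things in the scene. Friction and masses are not known exactly. Their poses are not given: they have to be found in the camera images.
- swab_jar: Loose. Closed swab jar: clear glass body 62 mm across, white swabs inside, flat brown wooden lid flush with it, 62 mm across and 16 mm thick; 94 mm high in all. The lid does not come off. 0.26 kg. Grip it across the sides about 70 mm up (much lower, the gripper's body meets the lid). Starts upright on the pad. Origin: centre of the underside, z up.
- hair_clip: Loose. Hair clip, a closed straight barrette of brown and amber tortoiseshell plastic with a steel back, 58 mm long (x), 18 mm wide (y), 13 mm high (z); rigid, 22 g. Starts lying on the pad on its steel back. Origin: centre of the underside. Grip it across its width at the middle.
- nail_brush: Loose. Nail brush: blue plastic back 86 mm long (x), 38 mm wide (y), with white bristles below (14 mm); the back's straight sides run from 14 to 28 mm up, a small ridge 24 mm wide on top makes it 35 mm high; rigid, 55 g. Starts bristles down on the pad. Origin: centre of the underside. Grip it across its width.
- nail_file: Loose. Nail file: red plastic handle 14 mm wide, 9 mm thick, from x = -60 to +8 mm; steel blade 12 mm wide, 4 mm thick, from there to x = +65 mm; 30 g, balanced close to the origin. Starts lying flat on the pad. Origin: on the underside near mid-length; x runs to the blade's tip. Grip it across its width at the origin, fingertips almost on the surface below.
- cup: Loose, stays where it is. White ceramic cup with a blue band, no handle, 72 mm across the rim, 60 mm high; stands at one end (left or right) of the open front part of the lower tier. Origin: centre of the underside; its axes are parallel to the lower tier's.
- cream_tin: Loose, stays where it is. Flat round cream tin, dark blue lid, 62 mm across, 23 mm high; stands at the other end of the front part of the lower tier. The centres of cup and tin are 228 to 248 mm apart. Origin: centre of the underside; axes parallel to the lower tier's.
- amber_bottle: Loose, stays where it is. Amber glass bottle with a black cap and a paper label, 44 mm across, 95 mm high; stands at one end (left or right) of the upper tier. Origin: centre of the underside; axes parallel to the upper tier's.
- plant_pot: Loose, stays where it is. Terracotta pot with a small green succulent, 60 mm across, about 85 mm high; stands at the other end of the upper tier. The centres of bottle and pot are 228 to 248 mm apart. Origin: centre of the underside; axes parallel to the upper tier's.
- lower_tier: Fixed. Lower bamboo tier, a tray 260 mm deep (x, away from the robot) and 350 wide (y), left or right, the dark grey drying pad (8 mm thick) on the other side. Origin: under its centre, on the washstand top; floor 22 mm above it. Open front part: x = -122 mm (front lip, 10 mm over the floor) to +10 mm, where the upper tier begins. Soap boxes under the upper tier from x = +57 mm.
- upper_tier: Fixed. Upper bamboo tier, 115 mm deep (x) and 350 wide (y), on four legs over the rear of the lower tier, parallel to it. Origin: centre of its floor's upper face, 115 mm above the washstand top and 70 mm behind (+x of) the lower tier's centre. Lips over the floor: 8 mm in front, 20 mm at the back, 12 mm at the ends; between the lips it is 99 mm deep.
Not all that is in view belongs to the job. What is shaped like the cream_tin but turquoise or yellow is not meant.

How it is judged (in metres and radians):
At the end, for the whole second after the job is handed in: Jar upright between bottle and pot (65 mm or more centre to centre), clip flat on its lid within 17 mm of the middle; file 43-105 mm from cup and brush 48-112 mm from tin along the row, flat, within 0.3 rad of front to back; cup, tin, bottle, pot within 15 mm of their start; all released, at rest (z of swab_jar in the frame of upper_tier between -0.005 and 0.005 m and angle between swab_jar's own z axis and vertical below 0.1 rad and x of swab_jar in the frame of upper_tier between -0.03 and 0.025 m and ((y of swab_jar in the frame of amber_bottle between -0.17 and -0.065 m and y of swab_jar in the frame of plant_pot between 0.065 and 0.17 m) or (y of swab_jar in the frame of amber_bottle between 0.065 and 0.17 m and y of swab_jar in the frame of plant_pot between -0.17 and -0.065 m)) and horizontal distance between hair_clip and swab_jar below 0.017 m and z of hair_clip in the frame of swab_jar between 0.088 and 0.1 m and angle between hair_clip's own z axis and vertical below 0.2 rad and z of nail_file in the frame of lower_tier between 0.017 and 0.028 m and x of nail_file in the frame of lower_tier between -0.09 and 0.005 m and angle between each of nail_file, nail_brush's own z axis and vertical below 0.12 rad and angle between the x axis of each of nail_file, nail_brush and the x axis of lower_tier, either way round below 0.3 rad and z of nail_brush in the frame of lower_tier between 0.017 and 0.028 m and x of nail_brush in the frame of lower_tier between -0.09 and 0.005 m and ((y of nail_file in the frame of cup between -0.105 and -0.043 m and y of nail_brush in the frame of cream_tin between 0.048 and 0.112 m) or (y of nail_file in the frame of cup between 0.043 and 0.105 m and y of nail_brush in the frame of cream_tin between -0.112 and -0.048 m)) and distance of each of cup, cream_tin, amber_bottle, plant_pot from where it was at the start of the episode below 0.015 m and linear speed of each of swab_jar, hair_clip, nail_brush, nail_file below 0.02 m/s); the robot touches nothing.
It fails at once if the glass jar was dropped or banged down on the upper tier (over 0.5 m/s in the last 30 mm) (linear speed of swab_jar above 0.5 m/s and z of swab_jar in the frame of upper_tier between -0.02 and 0.03 m and x of swab_jar in the frame of upper_tier between -0.07 and 0.07 m and y of swab_jar in the frame of upper_tier between -0.17 and 0.17 m).
It fails at once if the cup was pushed away or knocked over (distance of cup from where it was at the start of the episode above 0.03 m or angle between cup's own z axis and vertical above 0.5 rad).
It fails at once if the cream tin was pushed away or knocked over (distance of cream_tin from where it was at the start of the episode above 0.03 m or angle between cream_tin's own z axis and vertical above 0.5 rad).
It fails at once if the amber bottle was pushed away or knocked over (distance of amber_bottle from where it was at the start of the episode above 0.03 m or angle between amber_bottle's own z axis and vertical above 0.5 rad).
It fails at once if the plant pot was pushed away or knocked over (distance of plant_pot from where it was at the start of the episode above 0.03 m or angle between plant_pot's own z axis and vertical above 0.5 rad).
It also fails if it takes over 128 s, if anything falls off the work surface, if the arm or the gripper's body presses on something with over 40 N, if the wrist force passes 120 N, or if a joint passes its speed limit or range.

## Working session

There is one attempt and no reset: what is moved stays moved. The work goes in short steps, Python scripts to look and compute and a shell command to move; the robot and the scene stay as the last step left them, time stands still between calls to the robot, and variables do not carry over. Pictures are saved under pics/ and viewed, at most 14 in all, crops included, and the job is handed in when it is done.

```bash
ls; mkdir -p pics
cat > h.py <<'E'
import numpy as np, cv2
from scipy.spatial.transform import Rotation as R
from plant import get_obs, vision, workorder
def cap(n):
    o=get_obs(); c=vision.capture(n)
    if 'pose' in c: T=np.array(c['pose'])
    else:
        W=np.eye(4); W[:3,:3]=R.from_euler('xyz',o['tcp_rot']).as_matrix(); W[:3,3]=o['tool_pos']
        T=W@np.array(c['T_tool_cam'])
    f=240/np.tan(np.radians(c['vfov'])/2)
    K=np.array([[f,0,c['cx']],[0,f,c['cy']],[0,0,1]])
    return dict(img=np.array(c['pixels'])[:,:,::-1].copy(),K=K,d=np.array(c['dist'],float),T=T)
def save(n,i): cv2.imwrite('pics/'+n+'.png',i); np.save
def rays(c,uv):
    p=cv2.undistortPoints(np.array(uv,float).reshape(-1,1,2),c['K'],c['d']).reshape(-1,2)
    d=np.c_[p[:,0],-p[:,1],-np.ones(len(p))]@c['T'][:3,:3].T
    return c['T'][:3,3],d
def onz(c,uv,z):
    o,d=rays(c,uv); return o+d*((z-o[2])/d[:,2])[:,None]
def tri(cs,uvs):
    A=np.zeros((3,3));b=np.zeros(3)
    for c,u in zip(cs,uvs):
        o,d=rays(c,u); d=d[0]/np.linalg.norm(d[0]); P=np.eye(3)-np.outer(d,d); A+=P;b+=P@o
    x=np.linalg.solve(A,b); return x
def proj(c,X):
    Ti=np.linalg.inv(c['T']); p=np.atleast_2d(X)@Ti[:3,:3].T+Ti[:3,3]
    p=p*[1,-1,-1]; return cv2.projectPoints(p,np.zeros(3),np.zeros(3),c['K'],c['d'])[0].reshape(-1,2)
E
python3 - <<'E'
from h import *
import pickle
print(get_obs())
cs={n:cap(n) for n in('scene','side','wrist')}
pickle.dump(cs,open('c0.pkl','wb'))
for n in cs: save(n+'0',cs[n]['img']); print(n,cs[n]['T'].round(2).tolist(),cs[n]['K'][0,0])
E
```

```text
pics
{'time': 0.0, 'joint_positions': array([-1.46000699e-01,  3.42723914e-01,  1.52501366e+00,  4.52576236e-05,
        1.27542663e+00, -1.46018031e-01]), 'dq': array([-7.47622528e-04, -6.69810228e-07, -1.68843925e-04,  1.60253129e-03,
       -9.96203212e-04,  2.72333590e-04]), 'tau': array([ 7.61924657e-04, -4.31245601e+01, -2.44219762e+01,  7.17750052e-02,
        5.59406646e-02, -1.04314388e-04]), 'tool_pos': array([5.24587208e+02, 9.65118431e-02, 2.26045532e+02]), 'tcp_rot': array([-3.14004412e+00, -2.71476690e-04,  1.57080024e+00]), 'contact_force': array([ 0.7913762 , -0.34432809, -0.60768958]), 'moment': array([-0.00255668, -0.02121376, -0.00328858]), 'finger_force': 0.0, 'grip_width': 91.66515421907943}
scene [[-0.79, -0.52, 0.31, 778.98], [0.61, -0.67, 0.42, 519.42], [-0.01, 0.52, 0.85, 1000.27], [0.0, 0.0, 0.0, 1.0]] 459.17884893528355
side [[0.94, 0.2, -0.28, 198.78], [-0.34, 0.59, -0.73, -683.05], [0.01, 0.78, 0.62, 759.04], [0.0, 0.0, 0.0, 1.0]] 513.4431173510046
wrist [[1.0, -0.0, 0.0, 525.23], [0.0, 0.95, 0.31, 84.4], [-0.0, -0.31, 0.95, 382.83], [0.0, 0.0, 0.0, 1.0]] 336.66977701162074
```

View pics/scene0.png

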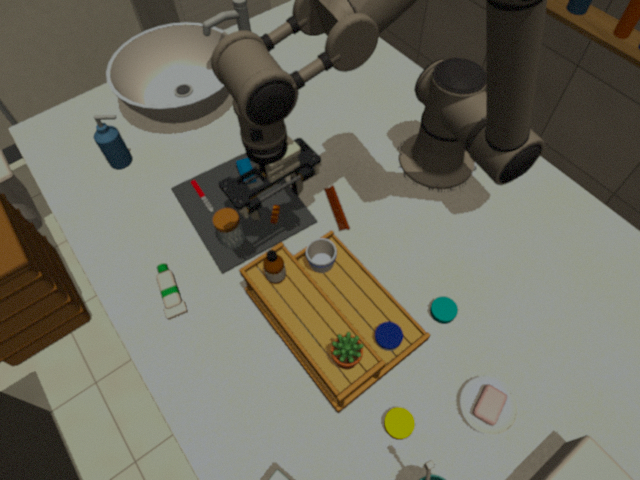

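View pics/side0.png

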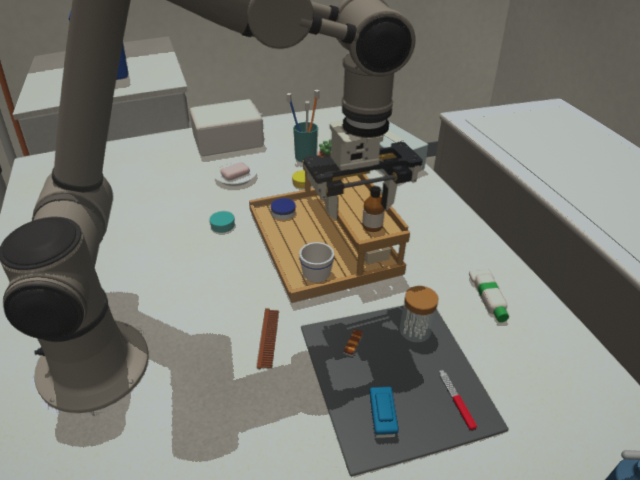

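View pics/wrist0.png

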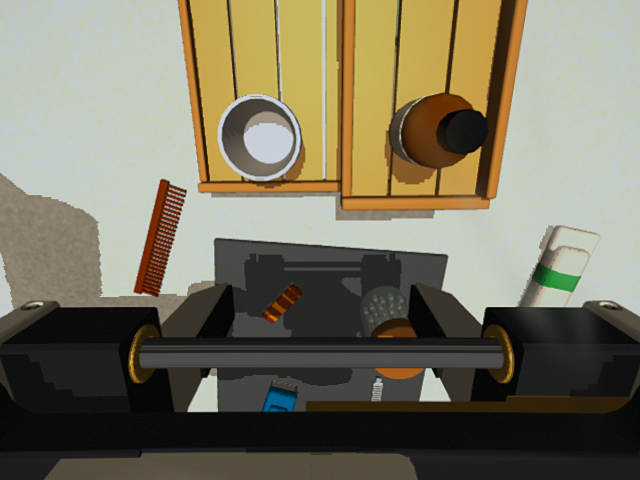

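Pad (side view): file at (457,400), brush (384,411), jar lid (421,300) and clip (353,342). Scene view: cup (321,254), dark blue tin (388,335), bottle (274,265), pot (347,350). Clip candidates are the striped barrette on the pad at scene (275,213) and the comb off the pad at scene (337,208). The barrette fits, because it is short, tortoiseshell and on the pad.

```bash
cat >> h.py <<'E'
def blobs(c,lo,hi,roi,amin=30):
    x0,y0,x1,y1=roi; h=cv2.cvtColor(c['img'],cv2.COLOR_BGR2HSV)
    m=cv2.inRange(h,lo,hi); k=np.zeros_like(m);k[y0:y1,x0:x1]=m[y0:y1,x0:x1]
    k=cv2.morphologyEx(k,cv2.MORPH_CLOSE,np.ones((3,3)))
    cn=[x for x in cv2.findContours(k,0,2)[0] if cv2.contourArea(x)>amin]
    return sorted(cn,key=cv2.contourArea,reverse=True)
E
python3 - <<'E'
from h import *
import pickle
cs=pickle.load(open('c0.pkl','rb')); S,D,W=cs['scene'],cs['side'],cs['wrist']
def ctr(c,*a):
    for b in blobs(c,*a)[:2]:
        (x,y),s,an=cv2.minAreaRect(b); print('   ',round(x,1),round(y,1),np.round(s,1),round(an,1),cv2.contourArea(b))
    b=blobs(c,*a)[0]; return cv2.minAreaRect(b)[0]
q={}
for n,z,a in [('brush',36,((95,120,60),(112,255,255),(350,370,420,450))),('file red',17,((170,150,80),(180,255,255),(430,360,500,440))),
  ('clip',17,((3,100,40),(25,255,255),(338,322,368,360))),('lid',94,((3,100,40),(25,255,255),(395,280,445,315))),('tin',45,((110,100,40),(130,255,255),(260,190,310,225)))]:
    print(n); u=ctr(D,*a); print(onz(D,u,z).round(1))
print('scene')
for n,z,a in [('lid',94,((3,100,60),(20,255,255),(205,200,245,230))),('clip',17,((3,100,40),(25,255,255),(265,200,285,228))),('tin',45,((110,100,40),(130,255,255),(365,315,410,355)))]:
    print(n); u=ctr(S,*a); print(onz(S,u,z).round(1))
print('wrist tier edges', onz(W,[(199,188),(340,186),(343,203),(490,203)],30).round(1), onz(W,[(215,240),(447,255)],8))
i=cv2.resize(S['img'][170:410,160:440],None,fx=2.4,fy=2.4,interpolation=cv2.INTER_CUBIC); save('sc1',i)
E
```

```text
brush
    383.5 410.0 [48.7 23.6] 82.9 1024.0
[[ 459.1 -280.    36. ]]
file red
    464.5 412.0 [38.2  8.1] 61.2 261.0
[[ 592.  -321.6   17. ]]
clip
    352.9 341.2 [10.3 25.4] 24.8 213.5
[[ 474.6 -113.7   17. ]]
lid
    420.9 300.0 [32.3 27.6] 14.0 710.0
[[ 601.1 -124.3   94. ]]
tin
    283.0 205.0 [22. 14.] 0.0 241.5
[[467.2 318.4  45. ]]
scene
lid
    225.0 218.0 [22. 26.] 90.0 440.5
[[ 601.4 -128.5   94. ]]
clip
    274.8 214.0 [ 7.8 19.6] 11.3 126.5
[[ 476.4 -114.1   17. ]]
tin
    388.5 335.5 [26.9 25.5] 45.0 531.0
[[470.6 321.6  45. ]]
wrist tier edges [[397.5  27.5  30. ]
 [545.   29.9  30. ]
 [548.5  11.9  30. ]
 [703.9  11.9  30. ]] [[401.31473282 -36.72194167   8.        ]
 [674.33540854 -54.99754123   8.        ]]
```

View pics/sc1.png

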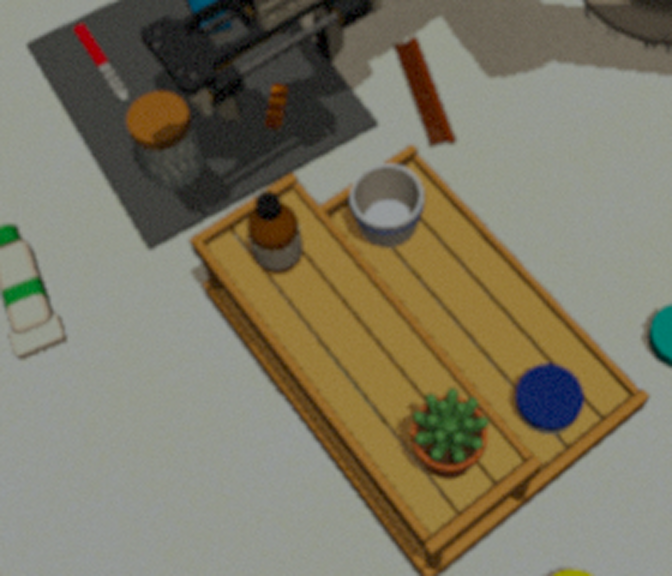

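The crop shows the barrette on the pad at crop (277,105), with the comb separate at (425,90). The tier's front corners are at crop (411,150) and (645,397). The cup is at (387,205), tin at (549,397), bottle at (270,230) and pot at (450,432).

Run:
```python
from h import *
import pickle
cs=pickle.load(open('c0.pkl','rb')); S,D,W=cs['scene'],cs['side'],cs['wrist']
f=lambda x,y:(160+x/2.4,170+y/2.4)
print('front low',onz(S,[f(411,150),f(645,397)],32).round(1))
print('front up',onz(S,[f(293,178),f(540,465)],123).round(1)); print('back up',onz(S,[f(195,243),f(432,548)],135).round(1))
print('cup rim',onz(S,[f(387,199)],82).round(1), 'side',onz(D,[(317,255)],82).round(1),'wrist',onz(W,[(260,137)],82).round(1))
print('tin tri',tri([S,D],[(388.5,335.5),(283,205)]).round(1))
print('cap tri',tri([S,D],[f(267,205),(375,191)]).round(1),'wrist cap',onz(W,[(464,131)],210).round(1))
print('pot rim z175',onz(S,[f(450,435)],170).round(1))
print('lid tri',tri([S,D],[(225,218),(420.9,300)]).round(1),'clip tri',tri([S,D],[(274.8,214),(352.9,341.2)]).round(1))
print('file ends side',onz(D,[(474,427),(443,373)],14).round(1),'scene',onz(S,[f(78,27),f(124,97)],14).round(1))
b=blobs(D,(95,120,60),(112,255,255),(350,370,420,450))[0]; r=cv2.boxPoints(cv2.minAreaRect(b)); print('brush box',onz(D,r,38).round(0).tolist())
b=blobs(D,(3,100,40),(25,255,255),(338,322,368,360))[0]; r=cv2.boxPoints(cv2.minAreaRect(b)); print('clip box',onz(D,r,15).round(0).tolist())
```

```text
front low [[401.2  29.5  32. ]
 [396.4 373.   32. ]]
front up [[542.4  32.5 123. ]
 [538.8 376.4 123. ]]
back up [[653.   41.2 135. ]
 [649.7 376.5 135. ]]
cup rim [[473.2  84.8  82. ]] side [[468.3  71.8  82. ]] wrist [[473.1  79.5  82. ]]
tin tri [468.9 321.4  42.4]
cap tri [595.4  85.4 202.6] wrist cap [[594.6  84.4 210. ]]
pot rim z175 [[591.1 323.9 170. ]]
lid tri [ 600.9 -126.4   96.1] clip tri [ 475.6 -113.8   16.7]
file ends side [[ 593.5 -351.2   14. ]
 [ 599.8 -235.2   14. ]] scene [[ 593.6 -347.8   14. ]
 [ 601.2 -228.6   14. ]]
brush box [[454.0, -232.0, 38.0], [493.0, -240.0, 38.0], [463.0, -327.0, 38.0], [426.0, -319.0, 38.0]]
clip box [[449.0, -127.0, 15.0], [490.0, -81.0, 15.0], [502.0, -97.0, 15.0], [462.0, -142.0, 15.0]]
```

Both tiers are parallel to the world axes within about 0.01 rad. The lower centre is near (529,203) and the upper near (598,204), with the pad at y<0. I'll move up over the pad for a closer wrist view before the first grasp.

```bash
python3 -m pendant '{"dp":[[-0.05,0,-0.03],[-0.11,0,-0.06],[-0.17,0,-0.09],[-0.23,0,-0.1],[-0.29,0,-0.1],[-0.34,0,-0.1],[-0.37,0,-0.1],[-0.37,0,-0.1]],"rotation":[[0,0,0],[0,0,0],[0,0,0],[0,0,0],[0,0,0],[0,0,0],[0,0,0],[0,0,0]]}'
python3 - <<'E'
from h import *
import pickle
W=cap('wrist'); S=cap('scene'); pickle.dump((W,S),open('c1.pkl','wb')); save('w1',W['img']); print(get_obs()['tool_pos'])
E
```

```text
time: 1.15
tool_pos: [524.3, -372.1, 325.2]
tcp_rot: [-3.14, -0.001, 1.568]
contact_force: [-0.3, 0.2, -0.7]
grip_width: 92.0
finger_force: 0.0
[ 524.94445576 -369.53590093  326.19706734]
```

View pics/w1.png

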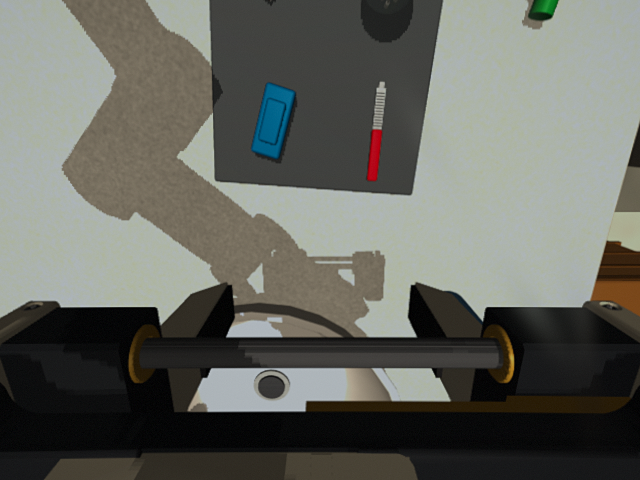

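The wrist view shows the brush at (274,121), with the file running from handle end (373,181) to tip (382,82).

Run:
```python
from h import *
import pickle
W,S=pickle.load(open('c1.pkl','rb')); c0=pickle.load(open('c0.pkl','rb')); D=c0['side']
print('file',onz(W,[(373,181),(382,82)],15).round(1))
for c,r in((W,(360,110,395,190)),(D,(430,360,500,440))):
    b=blobs(c,(170,150,60),(180,255,255),r)[0]; print(cv2.minAreaRect(b),cv2.fitLine(b,2,0,.01,.01).ravel().round(3))
ur=cv2.minAreaRect(blobs(W,(170,150,60),(180,255,255),(360,110,395,190))[0])[0]
print('red tri W,D',tri([W,D],[ur,(464.5,412)]).round(1))
b=blobs(W,(95,120,60),(112,255,255),(240,70,310,170))[0]; r=cv2.minAreaRect(b); print(r)
print('brush box',onz(W,cv2.boxPoints(r),36).round(1).tolist(),'c',onz(W,[r[0]],36).round(1))
# ridge 
print('tri brush',tri([W,D],[r[0],(383.5,410)]).round(1))
w0=c0['wrist']
b=blobs(w0,(3,100,40),(25,255,255),(255,280,305,325))[0]; r=cv2.minAreaRect(b); print(r,'clip box',onz(w0,cv2.boxPoints(r),19).round(1).tolist(),onz(w0,[r[0]],19).round(1),tri([w0,D,c0['scene']],[r[0],(352.9,341.2),(274.8,214)]).round(1))
b=blobs(S,(3,100,40),(25,255,255),(205,200,245,230))[0];r=cv2.minAreaRect(b);print('lid scene',r,onz(S,[r[0]],102))
```

```text
file [[ 596.3 -352.9   15. ]
 [ 601.7 -229.2   15. ]]
((374.0049743652344, 154.95050048828125), (10.149378776550293, 50.84640121459961), 5.710593223571777) [ 1.26000e-01 -9.92000e-01  3.73857e+02  1.56357e+02]
((464.4151306152344, 412.04718017578125), (38.17152786254883, 8.06167221069336), 60.945396423339844) [  0.498   0.867 464.46  412.254]
red tri W,D [ 596.4 -318.2    9.7]
((272.2059326171875, 120.17648315429688), (30.55948829650879, 72.51814270019531), 14.03624439239502)
brush box [[432.1, -312.4, 36.0], [459.0, -230.8, 36.0], [494.4, -238.9, 36.0], [469.6, -321.6, 36.0]] c [[ 464.1 -274.6   36. ]]
tri brush [ 462.7 -274.3   25.8]
((281.5, 303.5), (15.55634880065918, 45.25482940673828), 45.0) clip box [[450.8, -128.1, 19.0], [490.9, -85.3, 19.0], [503.7, -99.7, 19.0], [463.5, -143.4, 19.0]] [[ 477.5 -113.7   19. ]] [ 476.2 -114.1   16.9]
lid scene ((225.0, 218.5), (21.0, 26.0), 90.0) [[ 603.68761622 -121.54557442  102.        ]]
```

```bash
python3 -m pendant '{"dp":[[0.03,0.03,0.03],[0.06,0.06,0.07],[0.078,0.074,0.12],[0.078,0.074,0.18],[0.078,0.074,0.24],[0.078,0.074,0.28],[0.078,0.074,0.28],[0.078,0.074,0.28]],"rotation":[[0,0,0],[0,0,0.02],[0,0,0.044],[0,0,0.044],[0,0,0.044],[0,0,0.044],[0,0,0.044],[0,0,0.044]]}' 0.05
python3 - <<'E'
from h import *
c=cap('wrist'); save('w2',c['img']); print(get_obs()['tool_pos'])
E
```

```text
time: 2.25
tool_pos: [600.4, -291.9, 49.2]
tcp_rot: [3.139, 0.002, 1.528]
contact_force: [0.1, -0.4, 0.0]
grip_width: 49.9
finger_force: 0.0
[ 600.61377647 -292.25353005   49.74117023]
```

View pics/w2.png

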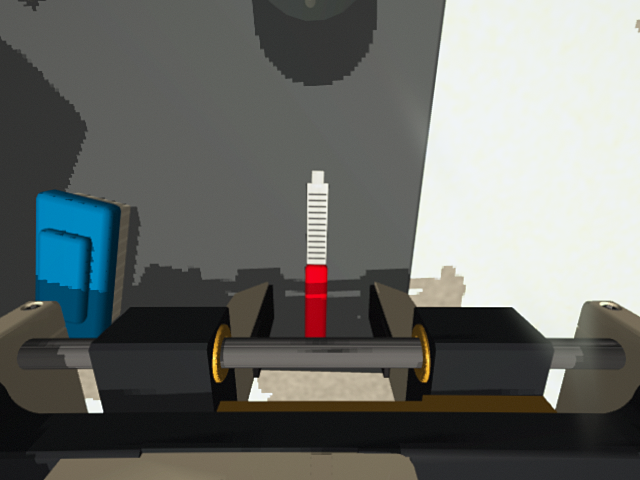

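The file is centred between the fingers at (316,290), so I'll descend.

```bash
python3 -m pendant '{"dp":[[0,0,0.015],[0,0,0.028],[0,0,0.034],[0,0,0.036],[0,0,0.036],[0,0,0.036]],"rotation":[[0,0,0],[0,0,0],[0,0,0],[0,0,0],[0,0,0],[0,0,0]]}'
python3 -m pendant '{"dp":[[0,0,0],[0,0,0]],"rotation":[[0,0,0],[0,0,0]]}'
```

```text
time: 3.05
tool_pos: [599.3, -292.1, 11.1]
tcp_rot: [3.141, 0.0, 1.527]
contact_force: [0.0, 0.2, -0.3]
grip_width: 50.1
finger_force: 0.0
time: 3.3
tool_pos: [599.1, -292.0, 11.0]
tcp_rot: [3.141, 0.0, 1.527]
contact_force: [0.3, -0.1, -0.4]
grip_width: 50.1
finger_force: 0.0
```

```bash
python3 -m pendant '{"dp":[[0,0,0],[0,0,0],[0,0,0],[0,0,0],[0,0,0],[0,0,0]],"rotation":[[0,0,0],[0,0,0],[0,0,0],[0,0,0],[0,0,0],[0,0,0]]}' 0
python3 -m pendant '{"dp":[[0,0,-0.03],[0,0,-0.08],[0,0,-0.14],[0,0,-0.2],[0,0,-0.25],[0,0,-0.25]],"rotation":[[0,0,0],[0,0,0],[0,0,0],[0,0,0],[0,0,0],[0,0,0]]}'
```

```text
time: 4.05
tool_pos: [599.0, -292.0, 10.7]
tcp_rot: [3.142, -0.0, 1.527]
contact_force: [-1.8, 0.2, 0.3]
grip_width: 13.4
finger_force: 30.0
time: 4.8
tool_pos: [600.5, -292.9, 266.3]
tcp_rot: [3.133, 0.005, 1.527]
contact_force: [0.2, 0.3, -0.0]
grip_width: 13.1
finger_force: 30.0
```

```bash
python3 -m pendant '{"dp":[[0.05,-0.01,0],[0.1,-0.03,0],[0.155,-0.045,0],[0.21,-0.06,0],[0.265,-0.08,0],[0.325,-0.095,0],[0.385,-0.113,0],[0.44,-0.13,0]],"rotation":[[0,0,-0.1],[0,0,-0.25],[0,0,-0.4],[0,0,-0.55],[0,0,-0.72],[0,0,-0.89],[0,0,-1.06],[0,0,-1.23]]}'
python3 -m pendant '{"dp":[[0,0,0],[0,0,0],[0,0,0],[0,0,0],[0,0,0]],"rotation":[[0,0,-0.15],[0,0,-0.3],[0,0,-0.397],[0,0,-0.397],[0,0,-0.397]]}'
```

```text
time: 5.8
tool_pos: [487.1, 155.2, 259.6]
tcp_rot: [-3.141, -0.001, 2.763]
contact_force: [0.7, 0.3, -0.2]
grip_width: 13.3
finger_force: 30.0
time: 6.42
tool_pos: [488.2, 153.2, 260.1]
tcp_rot: [-3.141, -0.001, -3.131]
contact_force: [0.9, 0.1, -0.1]
grip_width: 13.5
finger_force: 30.0
```

Run:
```python
from h import *
import pickle
c=cap('wrist'); S=cap('scene');pickle.dump((c,S),open('c2.pkl','wb')); save('w3',np.hstack([cv2.resize(c['img'],(400,300)),cv2.resize(S['img'][170:410,170:490],(400,300))])); print(get_obs()['tool_pos'])
```

```text
[488.40075058 153.21756008 260.44912397]
```

View pics/w3.png

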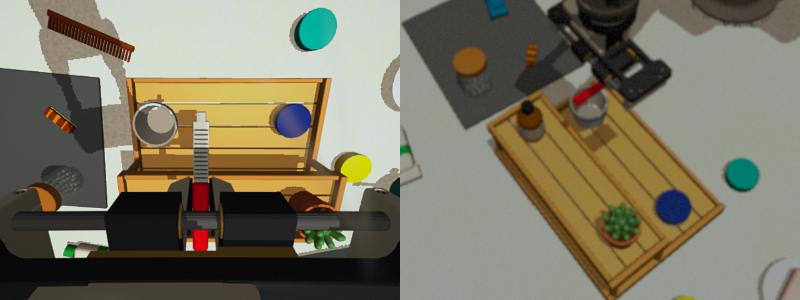

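The file is held and points to the front. The wrist half shows the cup rim at full-frame (248,198), the dark blue tin at (469,194), and the front lip corners at (211,125) and (530,125).

Run:
```python
from h import *
import pickle
c,S=pickle.load(open('c2.pkl','rb')); c0=pickle.load(open('c0.pkl','rb'))
b=blobs(c,(110,100,40),(130,255,255),(430,150,520,240))[0]; t=cv2.fitEllipse(b)[0]; print('tin',t,onz(c,[t],45).round(1), tri([c,S,c0['side']],[t,(388.5,335.5),(283,205)]).round(1))
print('cup',onz(c,[(248,198)],82).round(1), tri([c,c0['wrist']],[(248,198),(260,137)]).round(1))
print(onz(c,[(211,125),(530,125)],32).round(1))
```

```text
tin (469.6736755371094, 193.1897735595703) [[467.8 317.5  45. ]] [468.6 320.4  41.9]
cup [[468.7  79.7  82. ]] [471.   78.5  72.6]
[[399.4  33.6  32. ]
 [396.1 376.4  32. ]]
```

```bash
python3 -m pendant '{"dp":[[0,0.007,0.05],[0,0.007,0.1],[0,0.007,0.15],[0,0.007,0.19],[0,0.007,0.21],[0,0.007,0.22],[0,0.007,0.22],[0,0.007,0.22]],"rotation":[[0,0,0],[0,0,0],[0,0,0],[0,0,0],[0,0,0],[0,0,0],[0,0,0],[0,0,0]]}'
python3 -m pendant '{"dp":[[0,0,0.005],[0,0,0.01],[0,0,0.013],[0,0,0.0145],[0,0,0.0145]],"rotation":[[0,0,0],[0,0,0],[0,0,0],[0,0,0],[0,0,0]]}'
```

```text
time: 7.52
tool_pos: [488.4, 160.3, 41.2]
tcp_rot: [3.142, 0.0, -3.13]
contact_force: [0.9, -0.4, 1.4]
grip_width: 13.2
finger_force: 30.0
time: 8.15
tool_pos: [488.2, 160.3, 26.0]
tcp_rot: [-3.141, -0.001, -3.129]
contact_force: [1.9, 0.1, 2.0]
grip_width: 13.2
finger_force: 30.0
```

```bash
python3 -m pendant '{"dp":[[0,0,0.001],[0,0,0.001],[0,0,0.001],[0,0,0.001]],"rotation":[[0,0,0],[0,0,0],[0,0,0],[0,0,0]]}' 0.026
python3 -m pendant '{"dp":[[0,0,-0.01],[0,0,-0.03],[0,0,-0.08],[0,0,-0.14],[0,0,-0.2],[0,0,-0.24],[0,0,-0.24],[0,0,-0.24]],"rotation":[[0,0,0],[0,0,0],[0,0,0],[0,0,0],[0,0,0],[0,0,0],[0,0,0],[0,0,0]]}'
```

```text
time: 8.65
tool_pos: [488.2, 160.3, 25.1]
tcp_rot: [-3.141, -0.0, -3.129]
contact_force: [0.4, -0.2, -0.4]
grip_width: 26.1
finger_force: 0.0
time: 9.65
tool_pos: [487.8, 160.2, 264.8]
tcp_rot: [-3.141, -0.001, -3.129]
contact_force: [-0.0, 0.0, 0.0]
grip_width: 26.1
finger_force: 0.0
```

```bash
python3 -m pendant '{"dp":[[0,-0.05,0],[0,-0.1,0],[0,-0.155,0],[0,-0.21,0],[0.01,-0.265,0],[0.02,-0.325,0],[0.0245,-0.38,0],[0.0245,-0.435,0]],"rotation":[[0,0,0.12],[0,0,0.3],[0,0,0.48],[0,0,0.66],[0,0,0.84],[0,0,1.02],[0,0,1.2],[0,0,1.38]]}' 0.06
python3 -m pendant '{"dp":[[0,0,0],[0,0,0.03],[0,0,0.08],[0,0,0.12],[0,0,0.15],[0,0,0.15],[0,0,0.15]],"rotation":[[0,0,0.17],[0,0,0.34],[0,0,0.508],[0,0,0.508],[0,0,0.508],[0,0,0.508],[0,0,0.508]]}'
python3 - <<'E'
from h import *
c=cap('wrist'); o=get_obs(); print(o['tool_pos'],o['tcp_rot']); save('w4',cv2.resize(c['img'],(480,360)))
b=blobs(c,(95,120,40),(112,255,255),(150,100,500,330)); 
W=np.eye(3)
for x in b[:1]:
    r=cv2.minAreaRect(x); print(r, onz(c,cv2.boxPoints(r),36).round(1).tolist())
E
```

```text
time: 10.65
tool_pos: [468.0, -276.3, 263.6]
tcp_rot: [-3.14, -0.003, 1.767]
contact_force: [0.4, -0.3, -0.0]
grip_width: 60.2
finger_force: 0.0
time: 11.52
tool_pos: [469.4, -275.1, 115.6]
tcp_rot: [3.141, 0.0, 1.266]
contact_force: [0.8, 0.1, -0.2]
grip_width: 60.4
finger_force: 0.0
[ 469.71601034 -275.35179039  116.24057711] [3.14008538e+00 5.48565658e-04 1.26583248e+00]
((312.5, 249.5), (107.0, 51.0), 90.0) [[459.4, -229.1, 36.0], [493.9, -239.9, 36.0], [469.8, -321.1, 36.0], [431.6, -309.1, 36.0]]
```

View pics/w4.png

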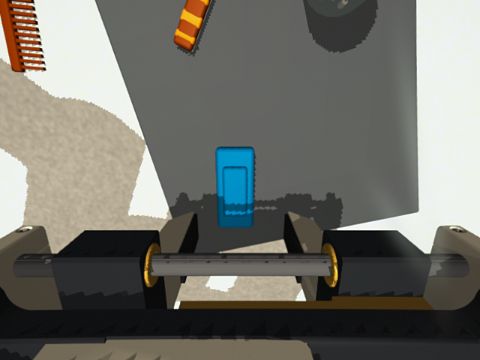

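The brush at (236,188) is aligned with the tool and about 6 mm toward the robot, so I'll correct that and descend.

```bash
python3 -m pendant '{"dp":[[-0.001,-0.006,0.02],[-0.001,-0.006,0.05],[-0.001,-0.006,0.08],[-0.001,-0.006,0.098],[-0.001,-0.006,0.104],[-0.001,-0.006,0.104],[-0.001,-0.006,0.104]],"rotation":[[0,0,0],[0,0,0],[0,0,0],[0,0,0],[0,0,0],[0,0,0],[0,0,0]]}'
python3 -m pendant '{"dp":[[0,0,0],[0,0,0],[0,0,0],[0,0,0],[0,0,0]],"rotation":[[0,0,0],[0,0,0],[0,0,0],[0,0,0],[0,0,0]]}' 0.02
python3 -m pendant '{"dp":[[0,0,-0.02],[0,0,-0.07],[0,0,-0.13],[0,0,-0.19],[0,0,-0.24],[0,0,-0.24]],"rotation":[[0,0,0],[0,0,0],[0,0,0],[0,0,0],[0,0,0],[0,0,0]]}'
```

```text
time: 12.45
tool_pos: [463.9, -274.6, 12.4]
tcp_rot: [3.14, 0.001, 1.266]
contact_force: [-0.8, -0.3, -0.4]
grip_width: 59.9
finger_force: 0.0
time: 13.08
tool_pos: [463.3, -274.2, 11.5]
tcp_rot: [3.141, 0.0, 1.266]
contact_force: [-0.5, 0.3, 4.4]
grip_width: 37.9
finger_force: 30.0
time: 13.82
tool_pos: [464.6, -275.2, 255.3]
tcp_rot: [3.134, 0.003, 1.266]
contact_force: [-0.2, -0.1, -0.7]
grip_width: 37.6
finger_force: 30.0
```

```bash
python3 -m pendant '{"dp":[[0.05,-0.013,0],[0.1,-0.027,0],[0.155,-0.042,0],[0.21,-0.056,0],[0.265,-0.071,0],[0.32,-0.086,0],[0.375,-0.1,0],[0.43,-0.1155,0]],"rotation":[[0,0,-0.12],[0,0,-0.3],[0,0,-0.48],[0,0,-0.66],[0,0,-0.84],[0,0,-1.02],[0,0,-1.2],[0,0,-1.38]]}'
python3 -m pendant '{"dp":[[0,0,0],[0,0,0],[0,0,0],[0,0,0],[0,0,0]],"rotation":[[0,0,-0.17],[0,0,-0.34],[0,0,-0.508],[0,0,-0.508],[0,0,-0.508]]}'
```

```text
time: 14.82
tool_pos: [481.3, 172.4, 249.6]
tcp_rot: [-3.14, -0.002, 2.652]
contact_force: [1.3, -1.0, 0.1]
grip_width: 37.7
finger_force: 30.0
time: 15.45
tool_pos: [481.8, 170.6, 250.4]
tcp_rot: [-3.141, -0.001, -3.133]
contact_force: [0.8, 0.9, -0.6]
grip_width: 37.5
finger_force: 30.0
```

```bash
python3 -m pendant '{"dp":[[-0.002,0.04,0],[-0.002,0.066,0.03],[-0.002,0.066,0.08],[-0.002,0.066,0.13],[-0.002,0.066,0.18],[-0.002,0.066,0.205],[-0.002,0.066,0.212],[-0.002,0.066,0.212]],"rotation":[[0,0,0],[0,0,0],[0,0,0],[0,0,0],[0,0,0],[0,0,0],[0,0,0],[0,0,0]]}'
python3 -m pendant '{"dp":[[0,0,0.005],[0,0,0.01],[0,0,0.013],[0,0,0.0135],[0,0,0.0135]],"rotation":[[0,0,0],[0,0,0],[0,0,0],[0,0,0],[0,0,0]]}'
```

```text
time: 16.45
tool_pos: [483.7, 236.8, 39.5]
tcp_rot: [3.142, 0.0, -3.131]
contact_force: [-0.5, 0.7, -0.1]
grip_width: 37.8
finger_force: 30.0
time: 17.08
tool_pos: [483.4, 236.8, 25.8]
tcp_rot: [3.142, 0.0, -3.129]
contact_force: [-0.7, 0.3, -1.6]
grip_width: 37.7
finger_force: 30.0
```

```bash
python3 -m pendant '{"dp":[[0,0,0.0005],[0,0,0.0005],[0,0,0.0005],[0,0,0.0005]],"rotation":[[0,0,0],[0,0,0],[0,0,0],[0,0,0]]}' 0.05
python3 -m pendant '{"dp":[[0,0,-0.01],[0,0,-0.04],[0,0,-0.09],[0,0,-0.15],[0,0,-0.21],[0,0,-0.25],[0,0,-0.25],[0,0,-0.25]],"rotation":[[0,0,0],[0,0,0],[0,0,0],[0,0,0],[0,0,0],[0,0,0],[0,0,0],[0,0,0]]}'
```

```text
time: 17.58
tool_pos: [483.4, 236.8, 25.3]
tcp_rot: [-3.142, 0.0, -3.129]
contact_force: [0.7, -0.0, 0.7]
grip_width: 50.0
finger_force: 0.0
time: 18.58
tool_pos: [482.8, 236.6, 274.8]
tcp_rot: [-3.141, -0.001, -3.129]
contact_force: [-0.2, 0.3, -0.7]
grip_width: 49.9
finger_force: 0.0
```

```bash
python3 -m pendant '{"dp":[[-0.012,-0.05,0],[-0.025,-0.1,0],[-0.04,-0.155,0],[-0.055,-0.21,0],[-0.07,-0.265,0],[-0.085,-0.325,0],[-0.1,-0.38,0],[-0.1135,-0.438,0]],"rotation":[[0,0,0.12],[0,0,0.3],[0,0,0.48],[0,0,0.66],[0,0,0.84],[0,0,1.02],[0,0,1.2],[0,0,1.38]]}' 0.0918
python3 -m pendant '{"dp":[[0,0,0],[0,0,0],[0,0,0],[0,0,0]],"rotation":[[0,0,0.15],[0,0,0.202],[0,0,0.202],[0,0,0.202]]}'
python3 - <<'E'
from h import *
import pickle
c=cap('wrist'); S=cap('scene'); D=cap('side'); o=get_obs(); print(o['tool_pos'],o['tcp_rot']); pickle.dump((c,S,D),open('c3.pkl','wb'))
save('w5',np.hstack([cv2.resize(c['img'],(400,300)),cv2.resize(S['img'][210:390,220:460],(400,300))]))
E
```

```text
time: 19.58
tool_pos: [601.9, -201.3, 273.2]
tcp_rot: [-3.139, -0.002, 1.768]
contact_force: [0.9, 0.4, 0.6]
grip_width: 92.0
finger_force: 0.0
time: 20.08
tool_pos: [601.9, -199.5, 274.3]
tcp_rot: [-3.14, -0.001, 1.573]
contact_force: [-0.3, -0.4, -0.1]
grip_width: 91.8
finger_force: 0.0
[ 602.1231349  -199.56247541  275.05081577] [-3.14130426e+00 -1.44837514e-04  1.57273074e+00]
```

View pics/w5.png

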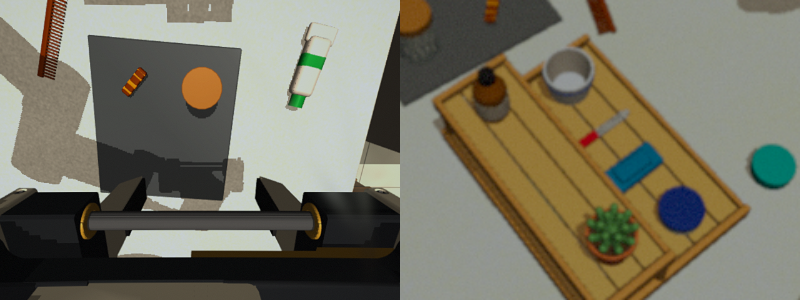

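File and brush lie in the row between cup and tin: scene half shows the cup at (569,75), file (605,128), brush (634,167) and tin (682,209). The jar lid is at wrist (202,88) and the clip at (134,81) in the half-scale picture.

Run:
```python
from h import *
import pickle
c,S,D=pickle.load(open('c3.pkl','rb'))
f=lambda x,y:(220+(x-400)*.6,210+y*.6)
print('file ends',onz(S,[f(582,144),f(630,112)],28).round(1))
b=blobs(S,(90,120,40),(112,255,255),(330,285,390,330))[0]; r=cv2.minAreaRect(b); print('brush',onz(S,cv2.boxPoints(r),50).round(0).tolist(),onz(S,[r[0]],55).round(1))
b=blobs(c,(3,100,40),(25,255,255),(280,90,370,190))[0]; e=cv2.fitEllipse(b); print('lid',e,onz(c,[e[0]],102).round(1))
b2=blobs(D,(3,100,40),(25,255,255),(395,280,445,312))[0]; b3=blobs(S,(3,100,40),(20,255,255),(205,200,245,230))[0]
e2=cv2.fitEllipse(b2)[0]; e3=cv2.fitEllipse(b3)[0]; print(e2,e3,tri([c,D,S],[e[0],e2,e3]).round(1),onz(D,[e2],102),onz(S,[e3],102))
b=blobs(c,(3,100,40),(25,255,255),(180,90,250,170))[0]; r=cv2.minAreaRect(b); bx=onz(c,cv2.boxPoints(r),19).round(1); print('clip',bx.tolist(),bx.mean(0))
```

```text
file ends [[510.9 163.2  28. ]
 [426.6 165.6  28. ]]
brush [[517.0, 222.0, 50.0], [444.0, 219.0, 50.0], [447.0, 257.0, 50.0], [518.0, 259.0, 50.0]] [[483.3 240.9  55. ]]
lid ((322.6822509765625, 140.5756072998047), (64.8897476196289, 68.30257415771484), 2.4122860431671143) [[ 603.7 -123.5  102. ]]
(420.836669921875, 299.9659118652344) (225.5123748779297, 219.32823181152344) [ 602.5 -123.9   93.6] [[ 596.16465308 -130.97334298  102.        ]] [[ 603.95074076 -118.73178712  102.        ]]
clip [[450.7, -130.6, 19.0], [490.2, -88.3, 19.0], [505.3, -100.1, 19.0], [465.9, -143.2, 19.0]] [ 478.025 -115.55    19.   ]
```

```bash
python3 -m pendant '{"dp":[[0.04,0.001,0],[0.076,0.001,0.02],[0.076,0.001,0.07],[0.076,0.001,0.12],[0.076,0.001,0.165],[0.076,0.001,0.2],[0.076,0.001,0.216],[0.076,0.001,0.216]],"rotation":[[0,0,0],[0,0,0],[0,0,0],[0,0,0],[0,0,0],[0,0,0],[0,0,0],[0,0,0]]}'
python3 -m pendant '{"dp":[[0,0,0],[0,0,0],[0,0,0],[0,0,0],[0,0,0],[0,0,0]],"rotation":[[0,0,0],[0,0,0],[0,0,0],[0,0,0],[0,0,0],[0,0,0]]}' 0.05
python3 -m pendant '{"dp":[[0,0,-0.01],[0,0,-0.04],[0,0,-0.09],[0,0,-0.15],[0,0,-0.21],[0,0,-0.24],[0,0,-0.24],[0,0,-0.24]],"rotation":[[0,0,0],[0,0,0],[0,0,0],[0,0,0],[0,0,0],[0,0,0],[0,0,0],[0,0,0]]}'
```

```text
time: 21.22
tool_pos: [602.9, -123.7, 58.8]
tcp_rot: [-3.14, -0.0, 1.572]
contact_force: [0.5, -0.3, 1.1]
grip_width: 91.8
finger_force: 0.0
time: 21.98
tool_pos: [603.3, -124.0, 59.9]
tcp_rot: [3.141, 0.0, 1.572]
contact_force: [-2.2, 0.7, 6.6]
grip_width: 61.8
finger_force: 30.0
time: 22.98
tool_pos: [602.4, -123.6, 297.1]
tcp_rot: [-3.138, -0.001, 1.572]
contact_force: [-0.1, 0.2, -2.6]
grip_width: 61.1
finger_force: 30.0
```

```bash
python3 -m pendant '{"dp":[[0.03,0,0],[0.08,0,0],[0.13,-0.002,0],[0.18,-0.004,0],[0.23,-0.006,0],[0.275,-0.0065,0],[0.315,-0.0065,0],[0.328,-0.0065,0]],"rotation":[[0,0,0],[0,0,0],[0,0,0],[0,0,0],[0,0,0],[0,0,0],[0,0,0],[0,0,0]]}'
python3 -m pendant '{"dp":[[0,0,0.01],[0,0,0.03],[0,0,0.05],[0,0,0.07],[0,0,0.085],[0,0,0.095],[0,0,0.1],[0,0,0.1]],"rotation":[[0,0,0],[0,0,0],[0,0,0],[0,0,0],[0,0,0],[0,0,0],[0,0,0],[0,0,0]]}'
python3 - <<'E'
from h import *
S=cap('scene');D=cap('side')
save('w6',np.hstack([cv2.resize(S['img'][200:380,220:460],(400,300)),cv2.resize(D['img'][110:290,240:480],(400,300))]))
E
```

```text
time: 23.98
tool_pos: [595.2, 206.4, 296.4]
tcp_rot: [-3.137, 0.001, 1.575]
contact_force: [0.4, 0.1, -1.6]
grip_width: 61.5
finger_force: 30.0
time: 24.98
tool_pos: [596.3, 204.1, 199.2]
tcp_rot: [3.141, 0.0, 1.572]
contact_force: [-0.4, 0.2, -1.8]
grip_width: 61.5
finger_force: 30.0
```

View pics/w6.png

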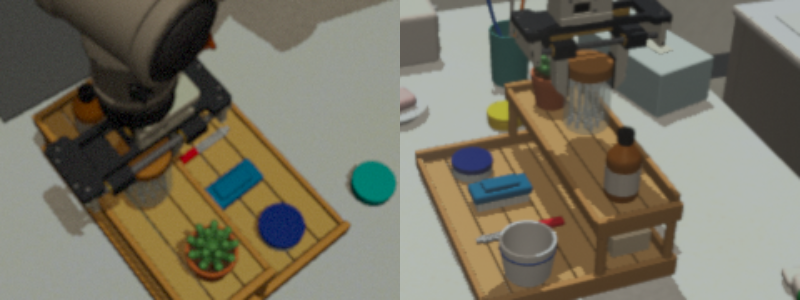

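The jar hangs upright between the bottle (side half (622,160)) and the pot (550,80), clear of both. I'll lower it slowly.

```bash
python3 -m pendant '{"dp":[[0,0,0.007],[0,0,0.014],[0,0,0.02],[0,0,0.025],[0,0,0.028],[0,0,0.03],[0,0,0.031],[0,0,0.031]],"rotation":[[0,0,0],[0,0,0],[0,0,0],[0,0,0],[0,0,0],[0,0,0],[0,0,0],[0,0,0]]}'
python3 -m pendant '{"dp":[[0,0,0.0005],[0,0,0.001],[0,0,0.001],[0,0,0.001]],"rotation":[[0,0,0],[0,0,0],[0,0,0],[0,0,0]]}'
```

```text
time: 26.08
tool_pos: [596.3, 204.2, 168.3]
tcp_rot: [3.141, -0.0, 1.572]
contact_force: [-0.1, 0.3, -2.6]
grip_width: 61.4
finger_force: 30.0
time: 26.58
tool_pos: [596.3, 204.2, 167.3]
tcp_rot: [3.141, -0.0, 1.572]
contact_force: [-0.6, 0.5, -2.1]
grip_width: 61.4
finger_force: 30.0
```

```bash
python3 -m pendant '{"dp":[[0,0,0.0005],[0,0,0.0007],[0,0,0.0007]],"rotation":[[0,0,0],[0,0,0],[0,0,0]]}'
python3 -m pendant '{"dp":[[0,0,0.0005],[0,0,0.0007],[0,0,0.0007]],"rotation":[[0,0,0],[0,0,0],[0,0,0]]}'
```

```text
time: 26.95
tool_pos: [596.3, 204.2, 167.0]
tcp_rot: [3.141, -0.0, 1.572]
contact_force: [-0.8, -0.1, 2.0]
grip_width: 61.3
finger_force: 30.0
time: 27.32
tool_pos: [596.3, 204.2, 166.9]
tcp_rot: [3.141, -0.0, 1.572]
contact_force: [-2.4, -1.1, 6.2]
grip_width: 61.9
finger_force: 30.0
```

Contact is confirmed at 6 N up, so I'll release and rise.

```bash
python3 -m pendant '{"dp":[[0,0,0],[0,0,0],[0,0,0],[0,0,0]],"rotation":[[0,0,0],[0,0,0],[0,0,0],[0,0,0]]}' 0.0918
python3 -m pendant '{"dp":[[0,0,-0.01],[0,0,-0.03],[0,0,-0.07],[0,0,-0.11],[0,0,-0.15],[0,0,-0.17],[0,0,-0.17]],"rotation":[[0,0,0],[0,0,0],[0,0,0],[0,0,0],[0,0,0],[0,0,0],[0,0,0]]}'
```

```text
time: 27.82
tool_pos: [596.3, 204.1, 165.6]
tcp_rot: [-3.141, 0.0, 1.572]
contact_force: [-0.1, -0.4, -0.1]
grip_width: 91.3
finger_force: 0.0
time: 28.7
tool_pos: [596.8, 204.3, 338.2]
tcp_rot: [3.137, -0.001, 1.572]
contact_force: [0.3, 0.4, -1.1]
grip_width: 91.7
finger_force: 0.0
```

```bash
python3 -m pendant '{"dp":[[-0.04,-0.015,0],[-0.09,-0.035,0],[-0.14,-0.055,0.02],[-0.19,-0.075,0.04],[-0.24,-0.09,0.06],[-0.285,-0.105,0.08],[-0.3195,-0.119,0.11],[-0.3195,-0.119,0.16]],"rotation":[[0,0,0.1],[0,0,0.2],[0,0,0.35],[0,0,0.5],[0,0,0.65],[0,0,0.747],[0,0,0.747],[0,0,0.747]]}' 0.045
python3 -m pendant '{"dp":[[0,0,0.04],[0,0,0.075],[0,0,0.076],[0,0,0.076]],"rotation":[[0,0,0],[0,0,0],[0,0,0],[0,0,0]]}'
python3 - <<'E'
from h import *
c=cap('wrist'); o=get_obs(); print(o['tool_pos'],o['tcp_rot']); save('w7',cv2.resize(c['img'],(480,360)))
b=blobs(c,(3,100,40),(25,255,255),(220,130,420,330))[0]; r=cv2.minAreaRect(b); x=onz(c,cv2.boxPoints(r),19).round(1); print(r,x.tolist(),x.mean(0))
E
```

```text
time: 29.7
tool_pos: [477.0, -117.8, 175.1]
tcp_rot: [3.139, -0.0, 0.821]
contact_force: [0.5, -0.5, 0.9]
grip_width: 44.7
finger_force: 0.0
time: 30.2
tool_pos: [477.9, -115.5, 100.5]
tcp_rot: [3.141, -0.0, 0.825]
contact_force: [0.8, -0.3, 0.3]
grip_width: 44.7
finger_force: 0.0
[ 478.34441777 -115.6675456   101.02963888] [ 3.13960649e+00 -7.61124965e-04  8.24960212e-01]
((319.5, 248.0), (72.0, 25.0), 90.0) [[490.8, -87.7, 19.0], [504.1, -100.0, 19.0], [465.8, -142.4, 19.0], [451.5, -129.3, 19.0]] [ 478.05 -114.85   19.  ]
```

View pics/w7.png

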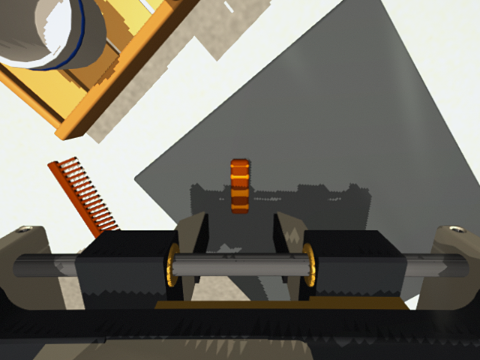

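The clip at (240,186) is centred and lined up with the fingers.

```bash
python3 -m pendant '{"dp":[[0,0,0.03],[0,0,0.06],[0,0,0.08],[0,0,0.087],[0,0,0.089],[0,0,0.089],[0,0,0.089]],"rotation":[[0,0,0],[0,0,0],[0,0,0],[0,0,0],[0,0,0],[0,0,0],[0,0,0]]}'
python3 -m pendant '{"dp":[[0,0,0],[0,0,0],[0,0,0],[0,0,0],[0,0,0],[0,0,0]],"rotation":[[0,0,0],[0,0,0],[0,0,0],[0,0,0],[0,0,0],[0,0,0]]}' 0.005
python3 -m pendant '{"dp":[[0,0,-0.02],[0,0,-0.07],[0,0,-0.13],[0,0,-0.19],[0,0,-0.25],[0,0,-0.3],[0,0,-0.33],[0,0,-0.33]],"rotation":[[0,0,0],[0,0,0],[0,0,0],[0,0,0],[0,0,0],[0,0,0],[0,0,0],[0,0,0]]}'
```

```text
time: 31.12
tool_pos: [478.1, -115.7, 11.6]
tcp_rot: [3.14, -0.001, 0.825]
contact_force: [0.3, -0.5, -0.6]
grip_width: 44.8
finger_force: 0.0
time: 31.88
tool_pos: [477.6, -115.5, 10.9]
tcp_rot: [3.142, -0.0, 0.825]
contact_force: [-1.5, 0.5, 1.5]
grip_width: 17.9
finger_force: 30.0
time: 32.88
tool_pos: [478.3, -115.7, 343.0]
tcp_rot: [3.137, -0.002, 0.825]
contact_force: [0.6, -0.6, -0.2]
grip_width: 17.8
finger_force: 30.0
```

```bash
python3 -m pendant '{"dp":[[0.04,-0.016,0],[0.09,-0.037,0],[0.14,-0.058,0],[0.19,-0.079,0],[0.24,-0.1,0],[0.28,-0.116,0],[0.315,-0.13,0],[0.315,-0.13,0]],"rotation":[[0,0,0],[0,0,0],[0,0,0],[0,0,0],[0,0,0],[0,0,0],[0,0,0],[0,0,0]]}'
python3 - <<'E'
from h import *
c=cap('wrist'); S=cap('scene');D=cap('side'); o=get_obs(); print(o['tool_pos'])
save('w8',np.hstack([cv2.resize(c['img'],(400,300)),cv2.resize(D['img'][110:290,240:480],(400,300))]))
E
```

```text
time: 33.88
tool_pos: [595.7, 206.4, 337.8]
tcp_rot: [-3.139, 0.003, 0.828]
contact_force: [0.1, -0.3, 0.1]
grip_width: 17.7
finger_force: 30.0
[595.55613272 203.33407083 339.73905656]
```

View pics/w8.png

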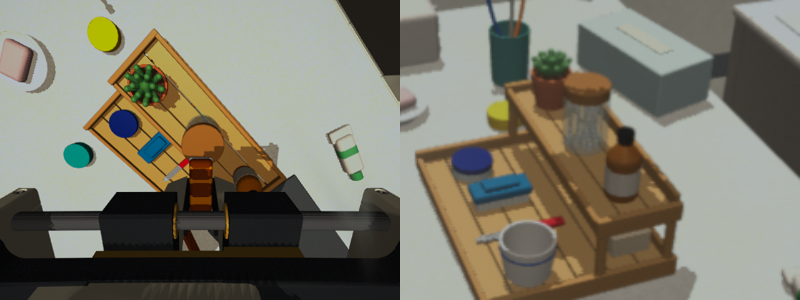

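The jar stands upright between bottle and pot, with its lid at wrist half-scale (202,142), right below the held clip. I'll lower the clip.

```bash
python3 -m pendant '{"dp":[[0,0,0.03],[0,0,0.07],[0,0,0.1],[0,0,0.115],[0,0,0.12],[0,0,0.122],[0,0,0.122]],"rotation":[[0,0,0],[0,0,0],[0,0,0],[0,0,0],[0,0,0],[0,0,0],[0,0,0]]}'
python3 -m pendant '{"dp":[[0,0,0.002],[0,0,0.004],[0,0,0.005],[0,0,0.005]],"rotation":[[0,0,0],[0,0,0],[0,0,0],[0,0,0]]}'
```

```text
time: 34.9
tool_pos: [596.4, 204.1, 219.9]
tcp_rot: [3.14, -0.002, 0.825]
contact_force: [0.2, -0.8, -0.3]
grip_width: 17.7
finger_force: 30.0
time: 35.4
tool_pos: [595.9, 204.1, 213.7]
tcp_rot: [-3.142, 0.0, 0.825]
contact_force: [-0.6, 0.2, -0.4]
grip_width: 17.3
finger_force: 30.0
```

```bash
python3 -m pendant '{"dp":[[0,0,0.0007],[0,0,0.0012],[0,0,0.0012]],"rotation":[[0,0,0],[0,0,0],[0,0,0]]}'
python3 -m pendant '{"dp":[[0,0,0.0005],[0,0,0.0005]],"rotation":[[0,0,0],[0,0,0]]}'
```

```text
time: 35.78
tool_pos: [595.9, 204.1, 212.6]
tcp_rot: [3.142, 0.0, 0.825]
contact_force: [-0.3, -0.0, -0.4]
grip_width: 17.2
finger_force: 30.0
time: 36.02
tool_pos: [595.9, 204.1, 212.1]
tcp_rot: [3.142, -0.0, 0.825]
contact_force: [0.2, -0.4, -1.1]
grip_width: 17.9
finger_force: 30.0
```

```bash
python3 -m pendant '{"dp":[[0,0,0.0005],[0,0,0.0005]],"rotation":[[0,0,0],[0,0,0]]}'
python3 -m pendant '{"dp":[[0,0,0.0004],[0,0,0.0004]],"rotation":[[0,0,0],[0,0,0]]}'
```

```text
time: 36.28
tool_pos: [596.0, 204.1, 211.9]
tcp_rot: [3.141, -0.0, 0.825]
contact_force: [-0.4, -0.6, 1.1]
grip_width: 17.8
finger_force: 30.0
time: 36.52
tool_pos: [596.0, 204.1, 211.9]
tcp_rot: [3.141, -0.001, 0.825]
contact_force: [-1.3, 0.0, 5.1]
grip_width: 17.9
finger_force: 30.0
```

Contact on the lid. I'll release, rise and back off.

```bash
python3 -m pendant '{"dp":[[0,0,0],[0,0,0],[0,0,0],[0,0,0]],"rotation":[[0,0,0],[0,0,0],[0,0,0],[0,0,0]]}' 0.045
python3 -m pendant '{"dp":[[0,0,-0.01],[0,0,-0.03],[0,0,-0.07],[0,0,-0.11],[-0.05,0,-0.13],[-0.1,0,-0.13],[-0.16,0,-0.13],[-0.22,0,-0.13]],"rotation":[[0,0,0],[0,0,0],[0,0,0],[0,0,0],[0,0,0],[0,0,0],[0,0,0],[0,0,0]]}'
python3 -m pendant '{"dp":[[0,0,0],[0,0,0],[0,0,0],[0,0,0]],"rotation":[[0,0,0],[0,0,0],[0,0,0],[0,0,0]]}'
python3 - <<'E'
from h import *
import pickle
c=cap('wrist'); S=cap('scene');D=cap('side'); o=get_obs(); print(o['tool_pos']); pickle.dump((c,S,D),open('c4.pkl','wb'))
save('w9',np.vstack([cv2.resize(c['img'][0:300],(640,300)),np.hstack([cv2.resize(S['img'][200:380,220:460],(320,240)),cv2.resize(D['img'][110:290,240:480],(320,240))])]))
E
```

```text
time: 37.02
tool_pos: [595.9, 204.1, 211.0]
tcp_rot: [-3.141, 0.0, 0.825]
contact_force: [0.5, -0.4, 0.6]
grip_width: 44.6
finger_force: 0.0
time: 38.02
tool_pos: [445.3, 41.4, 342.1]
tcp_rot: [3.14, -0.001, 0.825]
contact_force: [0.5, -1.0, -0.5]
grip_width: 44.6
finger_force: 0.0
time: 38.52
tool_pos: [447.1, 43.2, 340.9]
tcp_rot: [-3.141, 0.0, 0.826]
contact_force: [0.4, -0.2, -0.1]
grip_width: 44.9
finger_force: 0.0
[446.85614483  42.9443064  340.94766746]
```

View pics/w9.png

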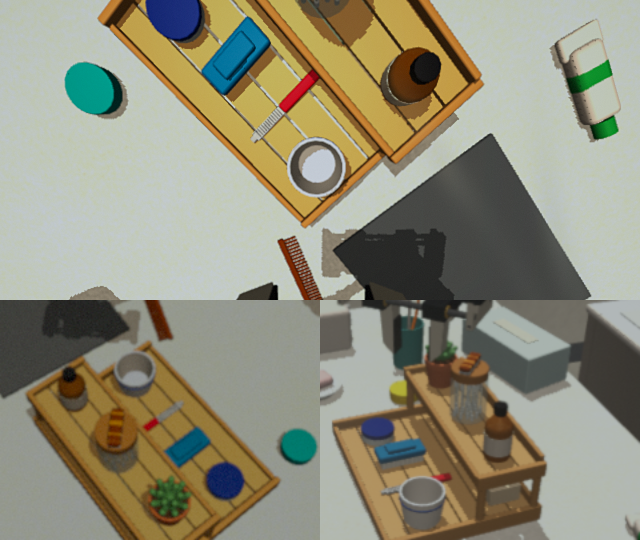

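The clip lies on the lid's middle (scene part (116,428), lid (115,433)) and the jar is upright between bottle and pot. The row reads cup, file, brush, tin, nothing else looks moved, and the arm is clear. I'm handing in.

```bash
python3 -c "
from plant import workorder
print(workorder.close_job())"
```

```text
the job is handed in; nothing more can be done
None
```

The job is handed in at about 39 s of the 128 s, with no verdict returned: the last pictures show the jar upright between bottle and pot with the clip on its lid, and the row reading cup, file, brush, tin.

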